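# Pack the splicing kit and shut the box

### The job

Pack the blue tool box: put the green side cutter, the black tape roll and the metal scrap tin inside, with the tin kept upright and set down (not dropped) on the floor of the deep bay, so that nothing stands above the rim; then shut the lid fully down. Leave the white pump bottle and the mug where they stand.

Things in the scene. Friction and masses are not known exactly. Their poses are not given: they have to be found in the camera images.
- tool_box: Open blue steel box, fixed on the 6 mm grey bench mat (mat top z = 0.006). Outside 136 mm (its x) x 154 mm (its y) x 81 mm high; walls 4 mm, floor 5 mm, so inside 128 x 146 mm and 76 mm deep from floor to rim. Origin: centre of its underside; z up; x points from the front (robot side) to the hinge at the back. Yaw at most 0.15 rad.
- deep_bay (a point): Middle of the floor of the box's deep bay (5 mm above the box's underside). A fixed black rubber step, 40 mm high, fills the front 60 mm of the floor (box x = -64 to -4 mm) over the full width and leaves 36 mm below the rim; behind it the deep bay, 68 mm (box x = -4 to 64 mm) x 146 mm, is 76 mm deep.
- lid (a joint): Angle of the box's lid in rad: 0 = shut flat on the rim, grows as it opens up and back; it starts open at 1.85 to 2.05. A 6 mm plate, 136 mm from hinge to front edge and 154 mm wide, 0.15 kg; the hinge is stiff (0.15 N m) and keeps the lid at any angle.
- lid_hinge (a point): Middle of the lid's hinge line, which runs along the box's y at 68 mm behind the box's centre and 81.5 mm above its underside (underside of the shut lid).
- lid_edge (a point): Middle of the lid's free edge, on its outer face: 136 mm from the hinge line; the outer face is the back of the open lid and the top of the shut one. A 34 mm wide, 3 mm thick lip stands out 9 mm beyond the edge there.
- side_cutter: Side cutter with green grips lying flat, 52 mm (its x) x 131 mm (its y) x 10 mm thick, 0.095 kg. Origin: centre of its underside; jaws to its -y, grips to +y. Across both grips at y = +20 mm it is 51 mm wide with parallel sides: grasp it there along its x (centre of mass y = +10 mm). The jaws (y < -20 mm) are at most 22 mm wide. Yaw within 0.25 rad of zero at the start.
- scrap_tin: Round metal tin with black knob lid (fixed on), 58 mm in diameter, straight-sided to 52 mm, 71 mm high in all, 0.14 kg give or take a quarter; stands upright on the mat. Origin: centre of its underside, z up.
- tape_roll: Roll of black tape lying flat, 58 x 56 mm, 19 mm high, 0.06 kg (to be grasped across the outside; its core is closed to fingers). Origin: centre of its underside.
- desk_lamp: Fixed desk lamp in the way of the arm: its white head hangs over the front of the bench, 172 mm across, at x = 0.306 to 0.478, y = -0.003 to 0.173, z = 0.32 to 0.487 m; its round foot (174 mm across, 26 mm high) is centred at x = 0.72, y = 0.10. Go round or above the head. Origin: on the bench top between foot and head.
- pump_bottle: White pump bottle, 64 mm in diameter, 126 mm high, upright: a bystander. Origin: centre of its underside.
- mug: White spotted mug, 78 mm wide, 114 mm with handle, 93 mm high: a bystander. Origin: centre of its underside.

How it is judged:
On the way:
1. the cutter, the roll and the upright tin all lie inside the box while the lid is still open (x of side_cutter in the frame of tool_box between -0.064 and 0.064 m and y of side_cutter in the frame of tool_box between -0.073 and 0.073 m and z of side_cutter in the frame of tool_box between 0 and 0.076 m and x of tape_roll in the frame of tool_box between -0.064 and 0.064 m and y of tape_roll in the frame of tool_box between -0.073 and 0.073 m and z of tape_roll in the frame of tool_box between 0 and 0.076 m and x of scrap_tin in the frame of tool_box between -0.064 and 0.064 m and y of scrap_tin in the frame of tool_box between -0.073 and 0.073 m and z of scrap_tin in the frame of tool_box between 0 and 0.02 m and angle between scrap_tin's own z axis and vertical below 0.25 rad and linear speed of each of side_cutter, tape_roll, scrap_tin below 0.03 m/s and value of joint lid above 0.3 rad), for 0.2 s.
At the end, for the whole second after the job is handed in: Side cutter, tape roll and scrap tin are inside the box (origins within its inner walls), at rest; the tin stands upright (within 0.25 rad) on the floor of the deep bay (underside less than 15 mm above the floor); the lid is shut to less than 0.035 rad (5 mm at its front edge) and at rest (x of side_cutter in the frame of tool_box between -0.064 and 0.064 m and y of side_cutter in the frame of tool_box between -0.073 and 0.073 m and z of side_cutter in the frame of tool_box between 0 and 0.076 m and x of tape_roll in the frame of tool_box between -0.064 and 0.064 m and y of tape_roll in the frame of tool_box between -0.073 and 0.073 m and z of tape_roll in the frame of tool_box between 0 and 0.076 m and x of scrap_tin in the frame of tool_box between -0.064 and 0.064 m and y of scrap_tin in the frame of tool_box between -0.073 and 0.073 m and z of scrap_tin in the frame of tool_box between 0 and 0.02 m and angle between scrap_tin's own z axis and vertical below 0.25 rad and linear speed of each of side_cutter, tape_roll, scrap_tin below 0.03 m/s and value of joint lid below 0.035 rad and velocity of joint lid below 0.05 rad/s); the robot touches nothing.
It fails at once if the pump bottle is moved more than 20 mm or tipped (distance of pump_bottle from where it was at the start of the episode above 0.02 m or angle between pump_bottle's own z axis and vertical above 0.3 rad).
It fails at once if the mug is moved more than 20 mm or tipped (distance of mug from where it was at the start of the episode above 0.02 m or angle between mug's own z axis and vertical above 0.3 rad).
It fails at once if the scrap tin is tipped past 0.8 rad (angle between scrap_tin's own z axis and vertical above 0.8 rad).
It fails at once if the scrap tin is dropped into the box (falls faster than 0.5 m/s within 30 mm of its floor) (x of scrap_tin in the frame of tool_box between -0.064 and 0.064 m and y of scrap_tin in the frame of tool_box between -0.073 and 0.073 m and z of scrap_tin in the frame of tool_box between -0.01 and 0.035 m and linear speed of scrap_tin above 0.5 m/s).
It also fails if it takes over 70 s, if anything falls off the work surface, if the arm or the gripper's body presses on something with over 40 N, if the wrist force passes 120 N, or if a joint passes its speed limit or range.

### The arm

A 6-joint arm with a two-finger parallel gripper is mounted at the origin on a cart in front of the work surface, level with it; the furniture and walls round the work are solid. World frame = base frame: x ahead of the robot, y to its left, z up, the work surface at z = 0. Lengths are in m, angles in rad, forces in N, time in s.
With the tool pointing down it reaches from about 0.25 to 0.775 m from the base axis. Payload 4 kg.
Tool frame: the origin (TCP) lies midway between the tips of the shut fingers; the grasp point (between the pads) lies 19 mm behind it (robot.tcp_to_grasp is the z of the grasp point in the tool frame, in m); z points along the fingers, y is the line along which they close (so a half turn about z gives the same grasp; the last joint's range is limited). The gripper opens to 94 mm and grips with 3 to 60 N. Pads are 16 mm wide; open, the fingers measure 119 mm over their backs; the gripper's body (75 mm by 177 mm) begins 78 mm behind the grasp point.
Start: joints at [1.138, 0.087, 1.371, -0, 1.684, -0.103], TCP at [0.178, 0.52, 0.206] pointing down, gripper open.
Joint ranges: [-3.1, 3.1], [-0.76, 2.03], [0.27, 2.55], [-1.08, 4.22], [0.17, 2.65], [-2.57, 2.57]. Speed limits (rad/s): [2.79, 2.79, 3.14, 3.14, 3.14, 3.14].

### API

Orientations are given as [roll, pitch, yaw] about the fixed x, y, z axes, in that order (R = Rz(yaw) Ry(pitch) Rx(roll)).
In Python, from bench import robot gives the robot as it stands. The module is installed in compiled form; this text tells all that it offers.
- The arm moves only by the tool move_arm, never from a script. Its argument "motion" is one flat list of numbers, 7 for each row, row after row: the turn, a rotation vector about the tool's x, y, z in units of 45 degrees (1.0 is 45 degrees), then the shift along the tool's x, y, z in units of 100 mm (1.0 is 100 mm), then the opening, from 0 (shut) to 1 (fully open). A call has 1 to 12 rows; each row shifts and turns the commanded pose from where the row before left it, along the tool's axes as they then stand; what a row does not reach is not made up. A row lasts 1/12 s, in which the tool goes at most 41.7 mm and 7.16 degrees, less where a joint would pass 70% of its speed; a pose out of reach is approached as far as the arm can. A call with a number of a shift or a turn outside -1 to 1 is refused whole. A call with a gripper value outside its range is refused whole. The fingers move at their own pace and stop on an object; the grip force is fixed at half the most. Time passes only in rows, so rows that do not move let the fingers close. It gives the time, the measured TCP pose, the force, the opening and the grip force at its end, in the units of the state.
- robot.get_obs(): the state, without advancing time (a new reading comes with each control period).
- robot.snapshot(name): name is "scene" or "side" or "wrist"; returns the picture (420x560x3 uint8, red, green, blue); there is no depth.
- robot.get_calibration(name): a dict with "fx", "fy", "cx", "cy" (pixels), "k1" (the pictures are not rectified: a ray, as slopes to the right and down, at radius r is drawn at 1 + k1 r^2 times it, then the intrinsics apply), "R" (3x3) and "t" (3): a world point X has camera coordinates R X + t. Camera axes: x right, y down, z forward; pixel columns grow to the right and rows downward; lengths in m; the calibration is good to about 2 mm. A picture is of the moment at which its call begins: read the wrist's pose just before it. get_calibration takes no time and is no camera call; for the wrist camera it gives the pose at the moment of the call.
- robot.close_job(): hands the job in; it is judged then, once.
The state is a dict: "time": time; "joint_positions": joint angles; "qvel": joint speeds; "joint_torque": joint torques, N m; "tool_pos": TCP position; "ee_rot": TCP orientation; "wrist_force": force on the tool from outside, world axes, zero at the start; "wrist_torque": the same for the moment, N m; "width": finger opening in m; "finger_force": force on a finger pad.
Only numpy, scipy, OpenCV 4.12 (cv2) and the standard library are available. Lean on these libraries where they do the work, as an engineer would, in place of code of your own. Each camera call takes 0.05 s, during which the arm holds its last target. There are 200 camera calls.

## Working session

There is one attempt and no reset: what is moved stays moved. The work goes in short steps, Python scripts to look and compute and a tool call to move; the robot and the scene stay as the last step left them, time stands still between calls to the robot, and variables do not carry over. Pictures are saved under pics/ and viewed, at most 10 in all, crops included, and the job is handed in when it is done.

Besides the shell and the picture viewer there is one more tool, called by a JSON object that holds its "method" and its "body", one argument or row to a line. move_arm: Moves the arm, as the interface text tells. Shifts and turns lie within -1 to 1; 1 stands for 100 mm of shift or 45 degrees of turn. Its arguments: {"type":"object","properties":{"motion":{"type":"array","items":{"type":"number"}}},"required":["motion"]}

```bash
mkdir -p pics
cat > h.py <<'E'
import numpy as np, cv2
from bench import robot
def snap(n,f):
    c=robot.get_calibration(n); im=robot.snapshot(n)
    cv2.imwrite('pics/'+f,cv2.cvtColor(np.array(im),cv2.COLOR_RGB2BGR)); np.savez('pics/'+f[:-4]+'.npz',**{k:np.array(c[k]) for k in c})
    return np.array(im),c
def load(f):
    return cv2.imread('pics/'+f)[:,:,::-1], dict(np.load('pics/'+f[:-4]+'.npz'))
def ray(c,u,v):
    x=(u-c['cx'])/c['fx'];y=(v-c['cy'])/c['fy'];rd=np.hypot(x,y);r=rd
    for _ in range(30): r=rd/(1+c['k1']*r*r)
    s=r/rd if rd>0 else 1
    R=np.array(c['R']);t=np.array(c['t'])
    return -R.T@t, R.T@np.array([x*s,y*s,1])
def onz(c,u,v,z):
    o,d=ray(c,u,v); return o+d*(z-o[2])/d[2]
def proj(c,X):
    p=np.array(c['R'])@np.array(X)+np.array(c['t']);x,y=p[:2]/p[2];k=1+c['k1']*(x*x+y*y)
    return np.array([c['fx']*x*k+c['cx'],c['fy']*y*k+c['cy']])
E
python3 - <<'E'
from h import *
for n in ('scene','side','wrist'):
    im,c=snap(n,n+'0.png'); print(n,{k:np.round(c[k],3).tolist() for k in c})
o=robot.get_obs();print(o, robot.tcp_to_grasp)
E
```

```text
scene {'fx': 403.506, 'fy': 403.506, 'cx': 285.909, 'cy': 202.746, 'k1': -0.031, 'R': [[0.702, -0.712, -0.014], [-0.549, -0.527, -0.649], [0.455, 0.463, -0.761]], 't': [-0.428, 0.277, 0.743]}
side {'fx': 455.506, 'fy': 455.506, 'cx': 280.703, 'cy': 213.286, 'k1': -0.073, 'R': [[0.886, -0.464, 0.005], [-0.297, -0.576, -0.761], [0.356, 0.673, -0.648]], 't': [-0.474, 0.147, 0.854]}
wrist {'fx': 372.411, 'fy': 372.411, 'cx': 276.297, 'cy': 212.16, 'k1': -0.074, 'R': [[0.325, 0.946, -0.001], [0.912, -0.313, 0.266], [0.251, -0.087, -0.964]], 't': [-0.55, -0.026, 0.391]}
{'time': 0.15, 'joint_positions': array([ 1.13791113e+00,  8.78025145e-02,  1.37189335e+00, -1.47491495e-05,
        1.68360791e+00, -1.03109152e-01]), 'qvel': array([-0.0003542 , -0.00368717, -0.00523251,  0.00355186,  0.00225745,
       -0.0003183 ]), 'joint_torque': array([ 1.63069588e-03, -3.40645051e+01, -3.02792287e+01,  7.18117040e-02,
        3.05866369e-02, -1.31508391e-04]), 'tool_pos': array([0.17794314, 0.51997319, 0.20457059]), 'ee_rot': array([-3.13988912e+00, -1.61538428e-04,  2.81181483e+00]), 'wrist_force': array([-0.61955189, -0.02386045,  0.42225501]), 'wrist_torque': array([-0.00389418,  0.04270711, -0.00499874]), 'finger_force': 0.0, 'width': 0.09392519640851989} -0.0188
```

View pics/scene0.png

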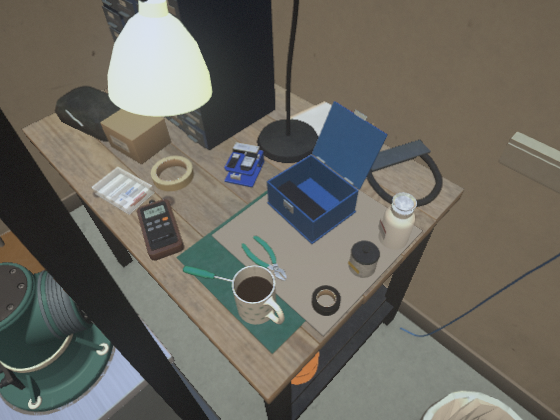

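View pics/side0.png

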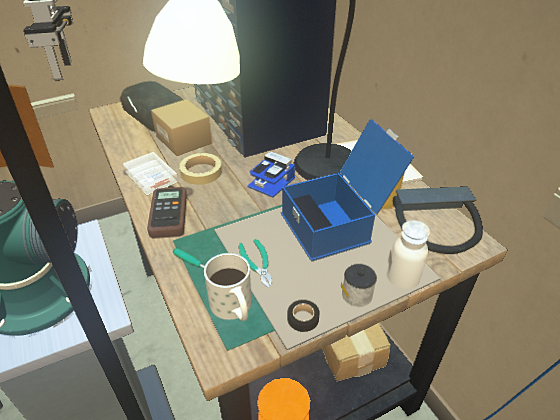

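The scene view shows the box with its rim at about (269..357, 155..220), the cutter at (263,258), the tape roll at (325,299), the tin at (364,258), the bottle at (399,220) and the mug at (256,293). The side view agrees: tape (303,315), tin (359,284), cutter (256,258).

Run:
```python
from h import *
from scipy.optimize import least_squares
S,cs=load('scene0.png');D,cd=load('side0.png')
for nm,a,b,z in (('tape',(325,299),(303,315),.016),('tintop',(364,249),(359,272),.06),('cut',(263,255),(255,256),.011),('bottle top',(402,200),(414,230),.13),('mug rim',(255,280),(228,268),.099)):
    print(nm,onz(cs,*a,z).round(3),onz(cd,*b,z).round(3))
# crops
a=cv2.resize(S[95:245,255:395],None,fx=2.8,fy=2.8,interpolation=cv2.INTER_CUBIC)
b=cv2.resize(D[115:265,275:415],None,fx=2.8,fy=2.8,interpolation=cv2.INTER_CUBIC)
cv2.imwrite('pics/crop1.png',np.hstack([a,b])[:,:,::-1])
for im,c,n in((S,cs,'s'),(D,cd,'d')):
    hsv=cv2.cvtColor(np.ascontiguousarray(im),cv2.COLOR_RGB2HSV)
    g=cv2.inRange(hsv,(70,120,70),(90,255,255))
    k,l,st,ce=cv2.connectedComponentsWithStats(g)
    for i in range(1,k):
        if st[i,4]>40: print(n,'green',st[i],ce[i].round(1),onz(c,*ce[i],.011).round(3))
```

```text
tape [ 0.423 -0.292  0.016] [ 0.424 -0.295  0.016]
tintop [ 0.542 -0.289  0.06 ] [ 0.543 -0.287  0.06 ]
cut [ 0.411 -0.128  0.011] [ 0.413 -0.121  0.011]
bottle top [ 0.644 -0.294  0.13 ] [ 0.642 -0.299  0.13 ]
mug rim [ 0.328 -0.202  0.099] [ 0.327 -0.205  0.099]
s green [254 237  21  26 113] [266.2 248. ] [ 0.428 -0.12   0.011]
s green [243 244  26  23 122] [253.6 256.8] [ 0.394 -0.117  0.011]
s green [183 266  32  12 203] [197.9 271.8] [ 0.288 -0.061  0.011]
d green [211 214  45  16  46] [232.6 221.2] [ 0.415 -0.003  0.011]
d green [254 239  14  29 144] [262.2 253.2] [ 0.429 -0.121  0.011]
d green [239 243  19  28 123] [246.2 256.6] [ 0.397 -0.115  0.011]
d green [173 248  30  20 229] [186.9 256.9] [ 0.291 -0.061  0.011]
d green [247 324  27  18  51] [263.5 332.8] [ 0.348 -0.293  0.011]
```

View pics/crop1.png

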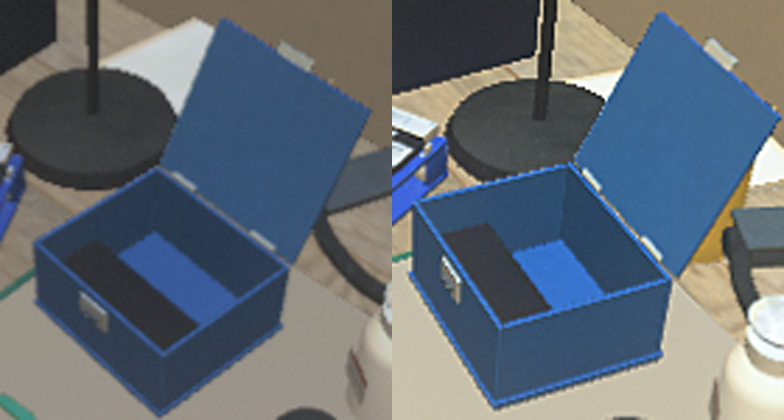

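View pics/wrist0.png

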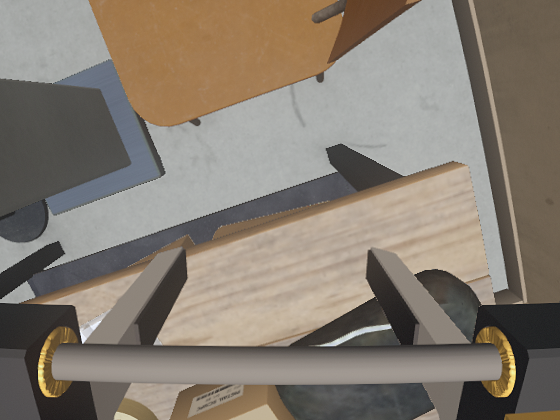

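The crop shows the rim corners, the step in front and the lid open with its lip. The wrist view shows only the bench's far-left end (fingers at the bottom).

```bash
cat > tri.py <<'E'
from h import *
def tri(cs,a,cd,b):
    A=[];B=[]
    o1,d1=ray(cs,*a);o2,d2=ray(cd,*b)
    d1/=np.linalg.norm(d1);d2/=np.linalg.norm(d2)
    M=sum(np.eye(3)-np.outer(d,d) for d in(d1,d2));v=sum((np.eye(3)-np.outer(d,d))@o for o,d in((o1,d1),(o2,d2)))
    return np.linalg.solve(M,v)
E
python3 - <<'E'
from tri import *
S,cs=load('scene0.png');D,cd=load('side0.png')
s=np.array([(36,243),(153,170),(286,267),(163,353)])/2.8+(255,95)
d=np.array([(21,203),(178,166),(278,279),(107,326)])/2.8+(275,115)
loc=np.array([(-.068,.077),(.068,.077),(.068,-.077),(-.068,-.077)])
for c,p in((cs,s),(cd,d)):
    P=np.array([onz(c,*q,.087)[:2] for q in p]);C=P.mean(0);Q=P-C
    th=np.arctan2((loc[:,0]*Q[:,1]-loc[:,1]*Q[:,0]).sum(),(loc*Q).sum());print(P.round(4).tolist(),C.round(4),'yaw',th.round(4))
for a,b in (((222,18),(268,13)),((371,110),(388,115)),((295,55),(326,53))):
    print('lid',tri(cs,np.array(a)/2.8+(255,95),cd,np.array(b)/2.8+(275,115)).round(4))
# grips of the cutter: contours' min-area rect ; image masks
for im,c,n in((S,cs,'s'),(D,cd,'d')):
    hsv=cv2.cvtColor(np.ascontiguousarray(im),cv2.COLOR_RGB2HSV)
    g=cv2.inRange(hsv,(70,100,60),(90,255,255))
    k,l,st,ce=cv2.connectedComponentsWithStats(g)
    for i in range(1,k):
        if st[i,4]>60 and 240<ce[i][0]<275 and 240<ce[i][1]<265:
            ys,xs=np.where(l==i);P=np.array([onz(c,x,y,.012)[:2] for x,y in zip(xs,ys)])
            w,V=np.linalg.eigh(np.cov(P.T)); v=V[:,1]; v=v if v[1]>0 else -v
            t=(P-P.mean(0))@v
            print(n,'grip',P.mean(0).round(4),'dir',np.degrees(np.arctan2(-v[0],v[1])).round(1),'ext',P.min(0).round(3),P.max(0).round(3))
    # dark blobs
    dk=cv2.inRange(hsv,(0,0,0),(180,255,62))
    k,l,st,ce=cv2.connectedComponentsWithStats(dk)
    for i in range(1,k):
        if 100<st[i,4]<2500 and ce[i][0]>290 and ce[i][1]>230: print(n,'dark',st[i],ce[i].round(1),onz(c,*ce[i],.016).round(3),onz(c,*ce[i],.06).round(3))
E
```

```text
[[0.5199, -0.0347], [0.6466, -0.0448], [0.6368, -0.1936], [0.5077, -0.1814]] [ 0.5778 -0.1137] yaw -0.0799
[[0.5205, -0.0342], [0.6522, -0.0481], [0.6401, -0.1949], [0.5083, -0.1814]] [ 0.5803 -0.1146] yaw -0.0919
lid [ 0.7202 -0.0476  0.2039]
lid [ 0.7056 -0.1999  0.2069]
lid [ 0.712  -0.125   0.2128]
s grip [ 0.4272 -0.1215] dir -11.3 ext [ 0.411 -0.16 ] [ 0.437 -0.08 ]
s grip [ 0.3935 -0.1176] dir -0.9 ext [ 0.387 -0.155] [ 0.401 -0.075]
s dark [312 286  28  30 342] [325.6 302.4] [ 0.419 -0.298  0.016] [ 0.4  -0.31  0.06]
d grip [ 0.4294 -0.1203] dir -11.3 ext [ 0.414 -0.159] [ 0.439 -0.077]
d grip [ 0.3966 -0.1162] dir -0.1 ext [ 0.389 -0.155] [ 0.404 -0.074]
d dark [428 213  55  41 132] [459.4 244. ] [ 0.801 -0.29   0.016] [ 0.758 -0.318  0.06 ]
d dark [288 301  31  31 223] [304.7 320.8] [ 0.421 -0.307  0.016] [ 0.403 -0.334  0.06 ]
d dark [334 373  39  17 144] [349.4 381.1] [ 0.426 -0.439  0.016] [ 0.408 -0.457  0.06 ]
```

{"method": "move_arm", "body": {
  "motion": [0,0,0,0,-0.2,-0.27,1,0,0,0,0,-0.22,-0.27,1,0,0,0,0,-0.22,-0.27,1,0,0,0,0,-0.22,-0.27,1,0,0,0,0,-0.22,-0.27,1,0,0,0,0,-0.22,-0.27,1,0,0,0,0,-0.22,-0.27,1,0,0,0,0,-0.22,-0.27,1,0,0,0,0,-0.22,-0.27,1,0,0,0,0,-0.22,-0.27,1,0,0,0,0,-0.22,-0.27,1,0,0,0,0,-0.22,-0.27,1]
}}

```text
time: 1.15
tool_pos: [0.0926, 0.2711, 0.5307]
ee_rot: [3.141, 0.0, 2.812]
wrist_force: [0.7, -0.0, 0.2]
width: 0.0939
finger_force: 0.0
```

Run:
```python
from h import *
o=robot.get_obs();print(o['time'],o['joint_positions'].round(3),o['tool_pos'].round(3),o['ee_rot'].round(3))
A=[];b=[]
for q,p in (((1.138,.0878,1.3719,0,1.6836),(.17794,.51997,.20457)),(o['joint_positions'],o['tool_pos'])):
    r=np.hypot(p[0],p[1]);A+=[[1,0,np.sin(q[1]),np.sin(q[1]+q[2])],[0,1,np.cos(q[1]),np.cos(q[1]+q[2])]];b+=[r,p[2]]
print(np.linalg.lstsq(A,b,rcond=None)[0])
```

```text
1.15 [ 1.043 -0.298  1.042 -0.     2.397 -0.198] [0.093 0.271 0.531] [3.141 0.    2.812]
[-0.00605491 -0.09772751  0.24363569  0.53757914]
```

{"method": "move_arm", "body": {
  "motion": [0,0,0.153,-0.344,-0.02,0,1,0,0,0.153,-0.344,-0.02,0,1,0,0,0.153,-0.344,-0.02,0,1,0,0,0.153,-0.344,-0.02,0,1,0,0,0.153,-0.344,-0.02,0,1,0,0,0.153,-0.344,-0.02,0,1,0,0,0.153,-0.344,-0.02,0,1,0,0,0.153,-0.344,-0.02,0,1,0,0,0.153,-0.344,-0.02,0,1,0,0,0.153,-0.344,-0.02,0,1,0,0,0.153,-0.344,-0.02,0,1,0,0,0,-0.3,0,0,1]
}}

```text
time: 2.15
tool_pos: [0.2845, -0.0537, 0.5289]
ee_rot: [-3.141, -0.0, 1.485]
wrist_force: [-0.0, -0.0, 0.4]
width: 0.094
finger_force: 0.0
```

{"method": "move_arm", "body": {
  "motion": [0,0,0,-0.37,0,0,0.75,0,0,0,-0.37,0,0,0.75,0,0,0,-0.37,0,0,0.75,0,0,0,-0.37,0,0,0.75,0,0,0,0,0.16,0.37,0.75,0,0,0,0,0.16,0.37,0.75,0,0,0,0,0.16,0.37,0.75,0,0,0,0,0.16,0.37,0.75,0,0,0,0,0.16,0.37,0.75,0,0,0,0,0.16,0.37,0.75,0,0,0,0,0.16,0.37,0.75,0,0,0,0,0.16,0.37,0.75]
}}

```text
time: 3.15
tool_pos: [0.4005, -0.2092, 0.2313]
ee_rot: [-3.141, -0.0, 1.49]
wrist_force: [1.7, 1.2, -0.0]
width: 0.0704
finger_force: 0.0
```

Run:
```python
from h import *
S,cs=load('scene0.png');D,cd=load('side0.png')
print('driver tip',onz(cs,233,280,.01).round(3),onz(cd,205,265,.01).round(3))
im,c=snap('wrist','w1.png');print('cam',ray(c,276,212)[0].round(3))
print(robot.get_obs()['tool_pos'],robot.get_obs()['ee_rot'],robot.get_obs()['joint_positions'].round(3))
for X in((.411,-.12,.012),(.56,-.114,.087),(.423,-.293,.02)):print(proj(c,X).round(0))
```

```text
driver tip [ 0.327 -0.128  0.01 ] [ 0.315 -0.098  0.01 ]
cam [ 0.406 -0.131  0.411]
[ 0.39905207 -0.20689976  0.22188987] [-3.12901215 -0.00885219  1.49094933] [-6.060e-01 -1.290e-01  1.551e+00  1.000e-03  1.735e+00 -5.260e-01]
[281.  99.]
[457.  77.]
[303. 258.]
```

View pics/w1.png

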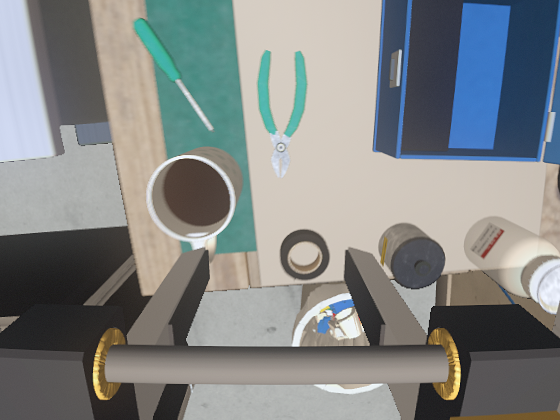

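The wrist view shows the cutter from its grip ends at (267,52)/(300,53) to its jaw tip at (281,177). The tape is at (304,255), the tin at (417,260), the mug at (197,195) and the box front edge near u=378.

Run:
```python
from h import *
im,c=load('w1.png')
hsv=cv2.cvtColor(np.ascontiguousarray(im),cv2.COLOR_RGB2HSV)
g=cv2.inRange(hsv,(70,100,60),(95,255,255)); g[:, :250]=0; g[145:]=0
g[:,315:]=0
ys,xs=np.where(g>0);P=np.array([onz(c,x,y,.0125)[:2] for x,y in zip(xs,ys)])
j=onz(c,281,177,.012)[:2];p=onz(c,281,147,.014)[:2]
print('grips ext',P.min(0).round(4),P.max(0).round(4))
mid=[]
for y in np.arange(P[:,1].min()+.006,P[:,1].min()+.08,.008):
    s=P[abs(P[:,1]-y)<.002][:,0];mid.append(((s.min()+s.max())/2,y));print(y.round(3),s.min().round(4),s.max().round(4),(s.max()-s.min()).round(4))
e=(onz(c,267,52,.012)+onz(c,300,53,.012))[:2]/2
print('jaw',j,'piv',p,'ends',e,'yaw',-np.arctan2(*(e-j)), 'centre',(e+j)/2)
# tape, tin dark circles
dk=cv2.inRange(im,(0,0,0),(60,60,60))
for nm,(x0,x1,y0,y1),z in (('tape',(270,340,222,285),.025),('tin',(375,450,220,295),.058)):
    m=np.zeros_like(dk);m[y0:y1,x0:x1]=dk[y0:y1,x0:x1]
    k,l,st,ce=cv2.connectedComponentsWithStats(m);i=1+st[1:,4].argmax()
    pts=np.argwhere(l==i)[:,::-1].astype(np.int32);h=cv2.convexHull(pts)
    print(nm,st[i],np.round(cv2.minEnclosingCircle(h),1) if 0 else cv2.minEnclosingCircle(h))
    Q=np.array([onz(c,*q[0],z)[:2] for q in h]).astype(np.float32);print(cv2.minEnclosingCircle(Q),(Q.min(0)+Q.max(0))/2)
for q in((375,153),(403,160)): print('box',onz(c,*q,.087))
```

```text
grips ext [ 0.3884 -0.1579] [ 0.4377 -0.0717]
-0.152 0.3955 0.4238 0.0284
-0.144 0.3928 0.4286 0.0358
-0.136 0.3905 0.4322 0.0417
-0.128 0.3889 0.4338 0.0449
-0.12 0.3886 0.4353 0.0468
-0.112 0.3893 0.4369 0.0476
-0.104 0.389 0.4374 0.0484
-0.096 0.3909 0.437 0.0461
-0.088 0.3926 0.4365 0.0439
-0.08 0.3943 0.4359 0.0416
jaw [ 0.40512561 -0.20091703] piv [ 0.40764695 -0.16858595] ends [ 0.41764532 -0.07448027] yaw -0.09869774002809066 centre [ 0.41138546 -0.13769865]Traceback (most recent call last):
  File "<stdin>", line 18, in <module>
ValueError: attempt to get argmax of an empty sequence
```

{"method": "move_arm", "body": {
  "motion": [0,0,0.023,0,0,0.41,0.75,0,0,0,0,0,0.41,0.75,0,0,0,0.3,0.023,0,0.75,0,0,0,0.3,0.023,0,0.75,0,0,0,0.3,0.023,0,0.75,0,0,0,0,0,0.35,0.75,0,0,0,0,0,0.35,0.75,0,0,0,0,0,0.35,0.75,0,0,0,0,0,0.27,0.75,0,0,0,0,0,0,0.75,0,0,0,0,0,0,0.75,0,0,0,0,0,0,0.3]
}}

```text
time: 4.2
tool_pos: [0.4173, -0.1214, 0.0216]
ee_rot: [3.139, 0.001, 1.472]
wrist_force: [0.1, -0.4, 0.2]
width: 0.0667
finger_force: 0.0
```

Run:
```python
from h import *
im,c=load('w1.png')
gr=cv2.cvtColor(np.ascontiguousarray(im),cv2.COLOR_RGB2GRAY)
print(gr[255,270:340:4],gr[260,380:450:5])
dk=cv2.inRange(gr,0,85)
for nm,(x0,x1,y0,y1),z in (('tape',(272,338,222,290),.025),('tin',(375,450,220,295),.07)):
    m=np.zeros_like(dk);m[y0:y1,x0:x1]=dk[y0:y1,x0:x1]
    k,l,st,ce=cv2.connectedComponentsWithStats(m);i=1+st[1:,4].argmax()
    h=cv2.convexHull(np.argwhere(l==i)[:,::-1].astype(np.int32))
    for z in ((.025,.006) if nm=='tape' else (.058,.07)):
        Q=np.array([onz(c,*map(float,q[0]),z)[:2] for q in h]).astype(np.float32);print(nm,st[i],z,cv2.minEnclosingCircle(Q),(Q.min(0)+Q.max(0))/2,np.ptp(Q,0))
o=robot.get_obs();print(o['tool_pos'],o['ee_rot'],o['width'],o['finger_force'],o['wrist_force'])
```

```text
[201 200 199  79  76 196 200 200 199 199 200 200 109 114  77 189 199 199] [165 125 129  79  78  88  76  79  58  75  79  84  80 159]
tape [281 230  48  49 932] 0.025 ((0.42351022362709045, -0.2874922752380371), 0.029505979269742966) [ 0.42411894 -0.28738797] [0.05257884 0.05805036]
tape [281 230  48  49 932] 0.006 ((0.4243921637535095, -0.29521670937538147), 0.030955275520682335) [ 0.42503095 -0.29510725] [0.05517015 0.06091136]
tin [ 390  237   57   58 2229] 0.058 ((0.5446365475654602, -0.3010183274745941), 0.037970203906297684) [ 0.53995967 -0.29845503] [0.05962825 0.06686282]
tin [ 390  237   57   58 2229] 0.07 ((0.5399040579795837, -0.2952226400375366), 0.036681052297353745) [ 0.53538644 -0.29274657] [0.05759841 0.06458676]
[ 0.4173263  -0.1213676   0.02162101] [3.13862920e+00 8.70524768e-04 1.47172079e+00] 0.06669328757090107 0.0 [ 0.10365379 -0.39807745  0.17118246]
```

{"method": "move_arm", "body": {
  "motion": [0,0,0,0.035,-0.045,0,0.75,0,0,0,0,0,0.07,0.75,0,0,0,0,0,0.07,0.75,0,0,0,0,0,0,0.75,0,0,0,0,0,0,0.4,0,0,0,0,0,0,0.3,0,0,0,0,0,0,0.3,0,0,0,0,0,0,0.3,0,0,0,0,0,0,0.3]
}}

```text
time: 4.95
tool_pos: [0.4121, -0.1169, 0.0063]
ee_rot: [3.141, 0.0, 1.472]
wrist_force: [-1.3, 0.5, 5.3]
width: 0.0492
finger_force: 30.5
```

{"method": "move_arm", "body": {
  "motion": [0,0,0,0,0,-0.15,0.3,0,0,0,0,0,-0.35,0.3,0,0,0,0,0,-0.35,0.3,0,0,0,0,0,-0.35,0.3,0,0,-0.015,0.095,0.359,0,0.3,0,0,0,0.095,0.359,0,0.3,0,0,0,0.095,0.359,0,0.3,0,0,0,0.095,0.359,0,0.3,0,0,0,0,0,0,0.3,0,0,0,0,0,0,0.3]
}}

```text
time: 5.78
tool_pos: [0.5584, -0.0912, 0.123]
ee_rot: [-3.137, -0.001, 1.485]
wrist_force: [0.2, 0.3, -1.4]
width: 0.0492
finger_force: 29.9
```

Run:
```python
from h import *
im,c=snap('wrist','w2.png')
o=robot.get_obs();print(o['tool_pos'],o['ee_rot'],o['width'],o['finger_force'],o['wrist_force'],o['joint_positions'].round(3))
```

```text
[ 0.55746135 -0.09147946  0.12381425] [-3.13789328e+00 -3.96165776e-04  1.48439362e+00] 0.0492237339261153 29.88941412011627 [ 0.24084584  0.26480106 -0.65551568] [-0.263  0.153  1.461 -0.     1.532 -0.176]
```

View pics/w2.png

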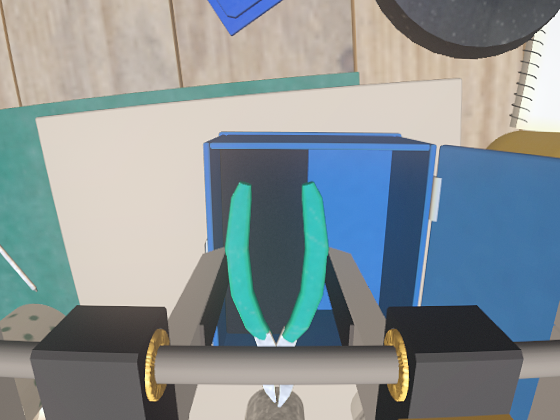

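Here the cutter is held above the box: rim's +y edge at rows 141-150, its outer corners at (206,144) and (436,145), cutter tips at (244,184) and (309,184).

Run:
```python
from h import *
im,c=load('w2.png')
hsv=cv2.cvtColor(np.ascontiguousarray(im),cv2.COLOR_RGB2HSV)
for v in (155,175,200,220): print(v,[ (u,int(hsv[v,u,0]),int(hsv[v,u,1]),int(hsv[v,u,2])) for u in range(201,222,2)])
for u,v in ((206,144),(436,145),(208,200),(434,200)): print((u,v),onz(c,u,v,.087).round(4))
X=np.array([.9963,-.0859]);Y=np.array([.0859,.9963]);C=np.array([.579,-.114])
for l in ((-.068,.077),(.068,.077),(-.064,.073),(.064,.073)): print(l,proj(c,[*(C+X*l[0]+Y*l[1]),.087]).round(1))
for u,v in ((244,184),(309,184),(282,404)): 
    p=onz(c,u,v,.129)[:2]-C;print('cut',p@X,p@Y)
```

```text
155 [(201, 16, 24, 223), (203, 111, 20, 181), (205, 109, 132, 212), (207, 109, 130, 210), (209, 108, 96, 159), (211, 118, 35, 102), (213, 116, 41, 105), (215, 117, 46, 105), (217, 115, 45, 102), (219, 113, 52, 103), (221, 158, 11, 91)]
175 [(201, 15, 23, 222), (203, 16, 28, 229), (205, 108, 131, 201), (207, 109, 135, 212), (209, 108, 118, 188), (211, 116, 37, 97), (213, 111, 50, 102), (215, 112, 54, 103), (217, 113, 54, 103), (219, 112, 59, 100), (221, 170, 9, 89)]
200 [(201, 15, 21, 221), (203, 16, 22, 221), (205, 116, 12, 170), (207, 109, 139, 215), (209, 108, 139, 213), (211, 106, 100, 151), (213, 111, 58, 102), (215, 108, 60, 102), (217, 109, 63, 101), (219, 110, 68, 101), (221, 109, 46, 88)]
220 [(201, 17, 23, 221), (203, 17, 23, 221), (205, 17, 28, 228), (207, 107, 141, 203), (209, 108, 138, 214), (211, 106, 127, 193), (213, 110, 52, 98), (215, 107, 64, 103), (217, 107, 68, 101), (219, 106, 71, 100), (221, 105, 73, 98)]
(206, 144) [ 0.522  -0.0278  0.087 ]
(436, 145) [ 0.6543 -0.0393  0.087 ]
(208, 200) [ 0.5188 -0.0607  0.087 ]
(434, 200) [ 0.6538 -0.0722  0.087 ]
(-0.068, 0.077) [199.7 151. ]
(0.068, 0.077) [434.2 151.7]
(-0.064, 0.073) [206.9 158. ]
(0.064, 0.073) [426.9 158.5]
cut -0.03895564780083902 0.06579060652082609
cut -0.008216622987728244 0.06579812350998719
cut -0.02046682829529903 -0.06241994445911732
```

{"method": "move_arm", "body": {
  "motion": [0,0,0,0.02,0.035,0.05,0.3,0,0,0,0,0,0.22,0.3,0,0,0,0,0,0.22,0.3,0,0,0,0,0,0.15,0.3,0,0,0,0,0,0.06,0.3,0,0,0,0,0,0,0.3,0,0,0,0,0,0,0.3]
}}

```text
time: 6.42
tool_pos: [0.5616, -0.0903, 0.0562]
ee_rot: [3.141, 0.0, 1.483]
wrist_force: [0.5, 1.6, -0.4]
width: 0.0496
finger_force: 29.9
```

{"method": "move_arm", "body": {
  "motion": [0,0,0,0,0,0.035,0.3,0,0,0,0,0,0,0.3,0,0,0,0,0,0,0.58,0,0,0,0,0,0,0.58,0,0,0,0,0,-0.15,0.58,0,0,0,0,0,-0.15,0.58,0,0,0,0,0,0,0,0,0,0,0,0,0,0,0,0,0,0,0,0,0,0,0,0,0,0,0,0,0,0,0,0,0,0,0,0,0,0,0,0,0,0]
}}

```text
time: 7.42
tool_pos: [0.5614, -0.0899, 0.081]
ee_rot: [-3.14, -0.0, 1.484]
wrist_force: [0.2, -0.6, 0.0]
width: 0.0181
finger_force: 0.0
```

{"method": "move_arm", "body": {
  "motion": [0,0,0,0,0.12,0,0,0,0,0,-0.06,0.15,0,0,0,0,0,0,0.2,0,0,0,0,0,0,0,0.15,0,0,0,0,0,0,0.12,0,0,0,0,0,0,0,0,0,0,0,0,-0.06,0,0,0,0,0,0,-0.06,0,0,0,0,0,0,-0.05,0,0,0,0,0,0,-0.045,0,0,0,0,0,0,0,0,0,0,0,0,0,0,0,0]
}}

```text
time: 8.42
tool_pos: [0.5866, -0.0983, 0.0557]
ee_rot: [3.14, 0.0, 1.484]
wrist_force: [-0.7, 0.1, -0.4]
width: 0.0003
finger_force: 0.0
```

{"method": "move_arm", "body": {
  "motion": [0,0,0,0,0.03,-0.3,0,0,0,0,-0.15,-0.12,-0.36,0.3,0,0,0,-0.15,-0.15,-0.35,0.9,0,0,0,-0.15,-0.15,-0.35,0.9,0,0,0,-0.3,-0.15,0,0.9,0,0,-0.155,0,0,0,0.9,0,0,-0.155,0,0,0,0.9,0,0,-0.155,0,0,0,0.9,0,0,-0.155,0,0,0,0.9,0,0,-0.155,0,0,0,0.9,0,0,-0.155,0,0,0,0.9,0,0,-0.155,0,0,0,0.9]
}}

```text
time: 9.42
tool_pos: [0.5265, -0.1684, 0.1912]
ee_rot: [3.141, 0.0, 2.342]
wrist_force: [-0.0, -0.9, 0.2]
width: 0.0704
finger_force: 0.0
```

{"method": "move_arm", "body": {
  "motion": [0,0,-0.151,0,0,0,0.9,0,0,-0.151,0,0,0,0.9,0,0,-0.151,0,0,0,0.9,0,0,-0.151,0,0,0,0.9,0,0,-0.151,0,0,0,0.9,0,0,-0.151,0,0,0,0.9,0,0,0,0.23,-0.33,0,0.9,0,0,0,0.23,-0.33,0,0.9,0,0,0,0.23,-0.33,0,0.9,0,0,0,0.22,-0.33,0,0.9,0,0,0,0,0,0,0.9,0,0,0,0,0,0,0.9]
}}

```text
time: 10.42
tool_pos: [0.4224, -0.2926, 0.1913]
ee_rot: [3.142, 0.001, 3.043]
wrist_force: [0.1, 0.4, -0.3]
width: 0.0846
finger_force: 0.0
```

Run:
```python
from h import *
im,c=snap('wrist','w3.png');S,cs=snap('scene','s3.png')
o=robot.get_obs();print(o['tool_pos'],o['ee_rot'],o['joint_positions'].round(3))
p=proj(c,[.4245,-.291,.025]);print(p)
b=cv2.resize(S[120:250,240:380],None,fx=3.2,fy=3.2,interpolation=cv2.INTER_CUBIC)
a=cv2.resize(im,(400,300));b=b[:, :400];pad=np.zeros((b.shape[0],400,3),np.uint8);pad[:300]=a
cv2.imwrite('pics/c3.png',np.hstack([pad,b])[:,:,::-1])
```

```text
[ 0.4238776  -0.29075534  0.19118025] [3.14105610e+00 8.53671591e-04 3.04744603e+00] [-7.120e-01  1.000e-02  1.480e+00  1.000e-03  1.652e+00 -2.189e+00]
[276.50911033 196.86942528]
```

View pics/c3.png

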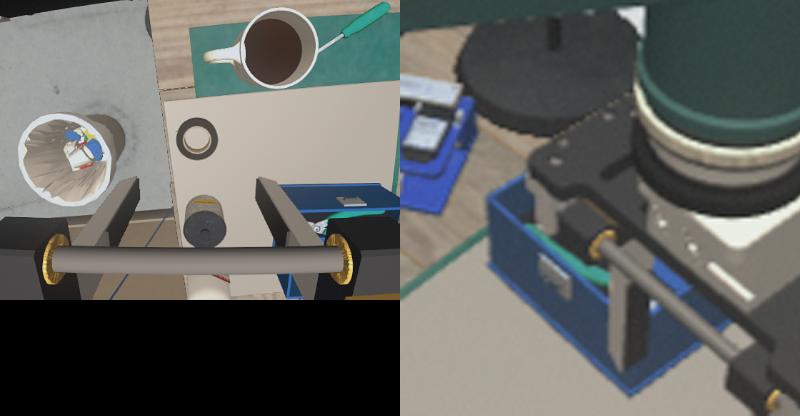

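The cutter lies on the front step. In the wrist view, the tape is at about (276,195), as predicted, and the tin at (287,310).

Run:
```python
from h import *
im,c=load('w3.png')
gr=cv2.cvtColor(np.ascontiguousarray(im),cv2.COLOR_RGB2GRAY)
m=np.zeros_like(gr);dk=cv2.inRange(gr,0,110);m[160:228,242:310]=dk[160:228,242:310]
k,l,st,ce=cv2.connectedComponentsWithStats(m);i=1+st[1:,4].argmax()
h=cv2.convexHull(np.argwhere(l==i)[:,::-1].astype(np.int32));print(st[i])
for z in(.025,.006):
    Q=np.array([onz(c,*map(float,q[0]),z)[:2] for q in h]);print(((Q.min(0)+Q.max(0))/2).round(4),np.ptp(Q,0).round(4))
m=np.zeros_like(gr);dk=cv2.inRange(gr,0,95);m[285:348,255:325]=dk[285:348,255:325]
k,l,st,ce=cv2.connectedComponentsWithStats(m);i=1+st[1:,4].argmax();print('tin',st[i],ce[i],onz(c,*ce[i],.062).round(4),gr[320,250:330:5],gr[290:350:4,287])
```

```text
[ 247  165   58   59 1451]
[ 0.4222 -0.2919] [0.0571 0.0548]
[ 0.4264 -0.2924] [0.0603 0.0578]
tin [ 255  295   70   53 2589] [286.47006566 321.81884898] [ 0.5369 -0.2928  0.062 ] [135 187  76  69  69  66  68  56  70  70  69  70  68  61 179 180] [129 113  68  72  72  71  74  71  46  65  65  66  67  69  58]
```

{"method": "move_arm", "body": {
  "motion": [0,0,0,0.01,-0.012,0.36,0.9,0,0,0,0,0,0.36,0.9,0,0,0,0,0,0.36,0.9,0,0,0,0,0,0.36,0.9,0,0,0,0,0,0.25,0.9,0,0,0,0,0,0.11,0.9,0,0,0,0,0,0,0.7,0,0,0,0,0,0,0.3,0,0,0,0,0,0,0.3,0,0,0,0,0,0,0.3,0,0,0,0,0,0,0.3,0,0,0,0,0,0,0.3]
}}

```text
time: 11.52
tool_pos: [0.4234, -0.2928, 0.0125]
ee_rot: [-3.14, 0.003, 3.047]
wrist_force: [0.1, 0.5, 3.2]
width: 0.0552
finger_force: 30.0
```

{"method": "move_arm", "body": {
  "motion": [0,0,0,0,0,-0.3,0.3,0,0,0,0,0,-0.4,0.3,0,0,0,0,0,-0.4,0.3,0,0,0,-0.177,0.325,0,0.3,0,0,0,-0.177,0.325,0,0.3,0,0,0,-0.177,0.325,0,0.3,0,0,0,-0.177,0.325,0,0.3,0,0,0,-0.177,0.325,0,0.3,0,0,0,-0.177,0.325,0,0.3,0,0,0,0,0,0,0.3,0,0,0,0,0,0,0.3]
}}

```text
time: 12.43
tool_pos: [0.5468, -0.1067, 0.1209]
ee_rot: [-3.141, -0.0, 3.051]
wrist_force: [0.4, -0.8, -0.1]
width: 0.055
finger_force: 30.0
```

Run:
```python
from h import *
im,c=snap('wrist','w4.png')
o=robot.get_obs();print(o['tool_pos'],o['ee_rot'],o['width'])
X=np.array([.9963,-.0859]);Y=np.array([.0859,.9963]);C=np.array([.5805,-.1115])
for l in ((-.068,.077),(-.068,-.077),(-.068,0),(-.064,0)): print(l,proj(c,[*(C+X*l[0]+Y*l[1]),.087]).round(1))
```

```text
[ 0.54619106 -0.10791194  0.12081323] [-3.14095940e+00 -7.26546024e-04  3.04882076e+00] 0.05469029143176957
(-0.068, 0.077) [401.3 188.1]
(-0.068, -0.077) [139.7 189.6]
(-0.068, 0) [270.3 188.6]
(-0.064, 0) [270.3 195.3]
```

View pics/w4.png

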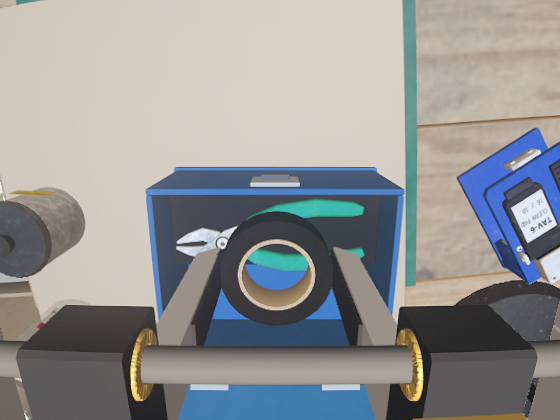

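The tape is held at (276,268) above the box; the cutter lies on the step from the jaws at (178,243) to the grips at (363,208-258). The front rim's corners are at (148,191) and (403,190).

Run:
```python
from h import *
im,c=load('w4.png')
X=np.array([.9963,-.0859]);Y=np.array([.0859,.9963]);C=np.array([.5815,-.109])
for n,u,v,z in (('tape near',276,212,.1325),('tape far',276,324,.1325),('tape l',221,268,.1325),('tape r',331,268,.1325),('cut front',320,201,.058),('cut rear',290,270,.058),('cut rearend',362,260,.058),('jaw',178,243,.056),('rim',275,190,.087),('inner step edge',385,270,.051)):
    p=onz(c,u,v,z)[:2]-C;print(n,(p@X).round(4),(p@Y).round(4))
```

```text
tape near -0.0671 0.0008
tape far -0.0076 0.0004
tape l -0.0389 -0.0263
tape r -0.0386 0.0274
cut front -0.0541 0.0301
cut rear -0.0041 0.0103
cut rearend -0.0113 0.0609
jaw -0.024 -0.0681
rim -0.0679 0.0002
inner step edge -0.0003 0.08
```

{"method": "move_arm", "body": {
  "motion": [0,0,0,-0.045,0,0,0.3,0,0,0,0,0,0.2,0.3,0,0,0,0,0,0.2,0.3,0,0,0,0,0,0.1,0.3,0,0,0,0,0,0.02,0.3,0,0,0,0,0,0,0.3,0,0,0,0,0,0,0.3]
}}

```text
time: 13.07
tool_pos: [0.5511, -0.1092, 0.0697]
ee_rot: [-3.142, 0.001, 3.046]
wrist_force: [0.3, 0.3, -0.6]
width: 0.0554
finger_force: 30.0
```

{"method": "move_arm", "body": {
  "motion": [0,0,0,0,0,0,0.72,0,0,0,0,0,0,0.72,0,0,0,0,0,0,0.72,0,0,0,0,0,-0.2,0.72,0,0,0,0,0,-0.35,0.72,0,0,0,0,0,-0.35,0.72,0,0,0,0,0,-0.35,0.95,0,0,0,-0.015,-0.365,0,0.95,0,0,0,-0.015,-0.365,0,0.95,0,0,0,-0.015,-0.365,0,0.95,0,0,0,-0.015,-0.365,0,0.95,0,0,0,0,-0.365,0,0.95]
}}

```text
time: 14.07
tool_pos: [0.5398, -0.2922, 0.1946]
ee_rot: [-3.141, 0.001, 3.048]
wrist_force: [0.7, 0.2, 0.1]
width: 0.0894
finger_force: 0.0
```

{"method": "move_arm", "body": {
  "motion": [0,0,0,0,0,0,0.95,0,0,0,0,0,0,0.95]
}}

```text
time: 14.23
tool_pos: [0.5392, -0.2924, 0.1937]
ee_rot: [3.141, -0.0, 3.044]
wrist_force: [-0.4, -0.6, 0.1]
width: 0.0894
finger_force: 0.0
```

Run:
```python
from h import *
im,c=snap('wrist','w5.png')
o=robot.get_obs();print(o['tool_pos'],o['ee_rot'],o['width'])
print(proj(c,[.54,-.291,.058]),proj(c,[.54,-.291,.077]))
S,cs=snap('scene','s5.png')
b=cv2.resize(S[130:240,250:370],(400,367),interpolation=cv2.INTER_CUBIC)
a=cv2.resize(im[100:,130:430],(400,427));pad=np.zeros((427,400,3),np.uint8);pad[:367]=b
cv2.imwrite('pics/c5.png',np.hstack([a,pad])[:,:,::-1])
```

```text
[ 0.53959617 -0.29093055  0.19395527] [3.14067294e+00 8.02165046e-05 3.04629129e+00] 0.08928618788803613
[276.13101367 203.60882007] [276.1584138  209.24369099]
```

View pics/c5.png

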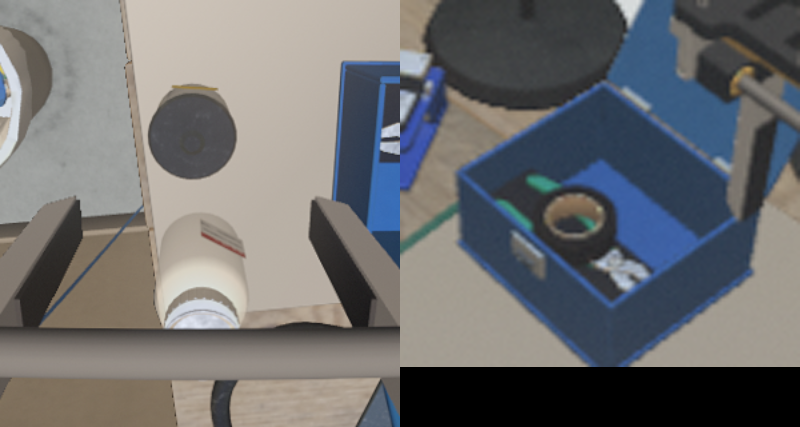

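{"method": "move_arm", "body": {
  "motion": [0,0,0,0.015,-0.022,0.36,0.95,0,0,0,0,0,0.36,0.95,0,0,0,0,0,0.36,0.95,0,0,0,0,0,0.36,0.95,0,0,0,0,0,0.2,0.95,0,0,0,0,0,0.04,0.95,0,0,0,0,0,0,0.7,0,0,0,0,0,0,0.3,0,0,0,0,0,0,0.3,0,0,0,0,0,0,0.3,0,0,0,0,0,0,0.3,0,0,0,0,0,0,0.3]
}}

```text
time: 15.33
tool_pos: [0.539, -0.2936, 0.0279]
ee_rot: [-3.14, 0.003, 3.047]
wrist_force: [0.8, -0.0, 2.8]
width: 0.0557
finger_force: 30.0
```

{"method": "move_arm", "body": {
  "motion": [0,0,0,0,0,-0.2,0.3,0,0,0,0,0,-0.3,0.3,0,0,0,0,0,-0.3,0.3,0,0,0,0,0,-0.27,0.3,0,0,0,-0.096,0.313,0,0.3,0,0,0,-0.096,0.313,0,0.3,0,0,0,-0.096,0.313,0,0.3,0,0,0,-0.096,0.313,0,0.3,0,0,0,-0.097,0.313,0,0.3,0,0,0,-0.097,0.313,0,0.3,0,0,0,0,0,0,0.3,0,0,0,0,0,0,0.3]
}}

```text
time: 16.33
tool_pos: [0.6134, -0.1097, 0.1328]
ee_rot: [-3.141, -0.0, 3.051]
wrist_force: [-0.3, 0.6, -0.3]
width: 0.0556
finger_force: 30.0
```

Run:
```python
from h import *
im,c=snap('wrist','w6.png')
o=robot.get_obs();print(o['tool_pos'],o['ee_rot'],o['width'])
X=np.array([.9963,-.0859]);Y=np.array([.0859,.9963]);C=np.array([.5815,-.109])
for l in ((-.068,.077),(-.068,-.077),(.068,.077),(.068,-.077)): print(l,proj(c,[*(C+X*l[0]+Y*l[1]),.087]).round(1))
```

```text
[ 0.61301463 -0.11111048  0.132767  ] [-3.14095613e+00 -6.34568444e-04  3.04859325e+00] 0.05546973957842922
(-0.068, 0.077) [402.5  72.4]
(-0.068, -0.077) [136.6  74.3]
(0.068, 0.077) [386.4 287.1]
(0.068, -0.077) [156.9 288.4]
```

View pics/w6.png

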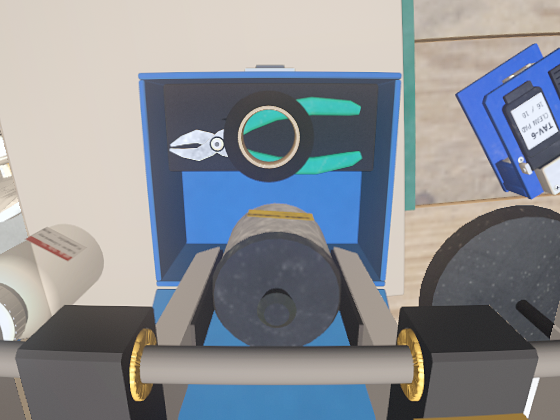

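All three are in view: the cutter and tape on the step, and the tin held with its knob at (277,308) above the deep bay. The rim corners match the prediction within 3 px.

Run:
```python
from h import *
im,c=load('w6.png')
X=np.array([.9963,-.0859]);Y=np.array([.0859,.9963]);C=np.array([.5815,-.109])
t=np.array([.6130,-.1111])-C;print('tcp',t@X,t@Y)
for n,u,v,z in (('knob',277.5,308,.182),('top l',214,286,.163),('top r',340,286,.163),('top far',277,349,.163),('tape rear',270,180,.08),('tape front',270,91,.08),('step edge',200,171,.051),('cut rear',355,172,.058)):
    p=onz(c,u,v,z)[:2]-C;print(n,(p@X).round(4),(p@Y).round(4))
```

```text
tcp 0.031563839999999975 0.0006136199999999935
knob 0.0282 0.0038
top l 0.0281 -0.0241
top r 0.0284 0.0315
top far 0.0607 0.0035
tape rear -0.0038 -0.0003
tape front -0.0578 0.0002
step edge -0.0052 -0.0504
cut rear -0.005 0.058
```

{"method": "move_arm", "body": {
  "motion": [0,0,0,-0.015,0,0.1,0.3,0,0,0,0,0,0.2,0.3,0,0,0,0,0,0.2,0.3,0,0,0,0,0,0.2,0.3,0,0,0,0,0,0.15,0.3,0,0,0,0,0,0.06,0.3,0,0,0,0,0,0.04,0.3,0,0,0,0,0,0.02,0.3,0,0,0,0,0,0,0.3,0,0,0,0,0,0,0.3]
}}

```text
time: 17.22
tool_pos: [0.6154, -0.112, 0.0372]
ee_rot: [-3.141, 0.002, 3.047]
wrist_force: [0.7, -0.5, -0.7]
width: 0.0554
finger_force: 30.0
```

{"method": "move_arm", "body": {
  "motion": [0,0,0,0,0,0.02,0.3,0,0,0,0,0,0.015,0.3,0,0,0,0,0,0.015,0.3,0,0,0,0,0,0,0.3,0,0,0,0,0,0,0.3]
}}

```text
time: 17.63
tool_pos: [0.6153, -0.1115, 0.0329]
ee_rot: [-3.141, 0.002, 3.048]
wrist_force: [-2.3, 0.7, 7.1]
width: 0.0553
finger_force: 30.0
```

{"method": "move_arm", "body": {
  "motion": [0,0,0,0,0,0,0.78,0,0,0,0,0,0,0.78,0,0,0,0,0,0,0.78,0,0,0,0,0,-0.1,0.78,0,0,0,0,0,-0.3,0.78,0,0,0,0,0,-0.41,0.78,0,0,0,0,0,-0.41,0.78,0,0,0,0,0,-0.41,0.78,0,0,0,0,0,-0.41,0.2,0,0,0,0,0,-0.25,0,0,0,0,0,0,0,0,0,0,0,0,0,0,0]
}}

```text
time: 18.63
tool_pos: [0.6155, -0.1117, 0.263]
ee_rot: [-3.141, 0.006, 3.047]
wrist_force: [-0.5, -0.2, -0.3]
width: 0.0499
finger_force: 0.0
```

Run:
```python
from h import *
im,c=snap('wrist','w7.png');D,cd=snap('side','d7.png')
o=robot.get_obs();print(o['tool_pos'],o['ee_rot'],o['width'],o['joint_positions'].round(3))
a=cv2.resize(im[:300,100:450],(467,400));b=cv2.resize(D[100:250,280:405],(333,400))
cv2.imwrite('pics/c7.png',np.hstack([a,b])[:,:,::-1])
```

```text
[ 0.61409072 -0.11130125  0.25833123] [ 3.14103132e+00 -2.64018865e-03  3.04737810e+00] 0.04195888434169794 [-0.27   0.255  1.075  0.     1.815 -1.747]
```

View pics/c7.png

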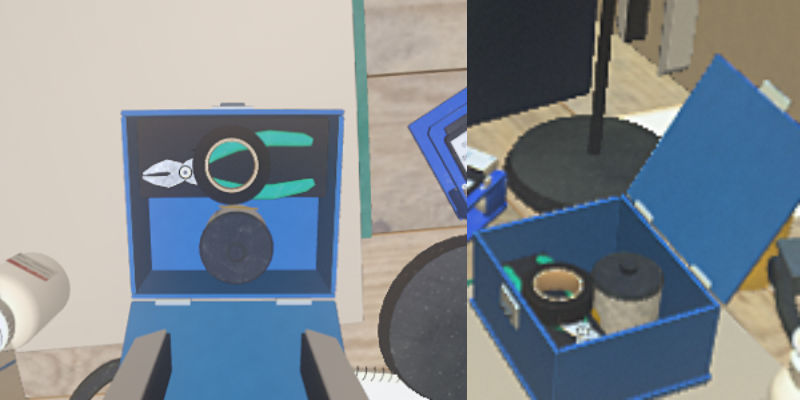

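The tin stands upright on the deep bay floor; the tape is on the cutter, all below the rim.

{"method": "move_arm", "body": {
  "motion": [0,0,0,0,0,0,0,0,0,0,0,0,0,0,0,0,0,-0.345,0,0,0,0,0,0,-0.345,0,0,0,0,0,0,-0.345,0,0,0,0,0,0,-0.345,0,0,0,0,0,0,0,0,0,0,0,0,0,0,0,0,0,0,0,0,0,0,0,0]
}}

```text
time: 19.48
tool_pos: [0.7515, -0.1243, 0.2579]
ee_rot: [3.141, -0.004, 3.047]
wrist_force: [-0.8, 0.7, 1.1]
width: 0.0006
finger_force: 0.0
```

{"method": "move_arm", "body": {
  "motion": [0,0,0,0,0,0.25,0,0,0,0,0,0,0.25,0,0,0,0,0,0,0.25,0,0,0,0,0,0,0,0,0,0,0,0.2,0,0,0,0,0,0,0.2,0,0,0,0,0,0,0.2,0,0,0,0,0,0,0.2,0,0,0,0,0,0,0.2,0,0,0,0,0,0,0.25,0,0,0,0,0,0,0.25,0,0,0,0,0,0,0,0,0,0]
}}

```text
time: 20.48
tool_pos: [0.5987, -0.1097, 0.189]
ee_rot: [-3.141, 0.003, 3.047]
wrist_force: [0.3, 0.1, 0.4]
width: 0.0005
finger_force: 0.0
```

```bash
cat > lid.py <<'E'
from h import *
D,cd=snap('side','d8.png');S,cs=snap('scene','s8.png')
X=np.array([.9963,-.0859]);Y=np.array([.0859,.9963]);C=np.array([.58,-.112])
H=C+X*.068
def blue(im,p):
    u,v=np.round(p).astype(int)
    r,g,b=im[v,u].astype(int); return int(b-r>25 and b>60 and b>g)
# fraction of the lid's outline predicted at each angle that looks blue, in both views
for th in np.arange(0,2.1,.15):
    f=[]
    for im,c in((D,cd),(S,cs)):
        n=[blue(im,proj(c,[*(H-X*r*np.cos(th)+Y*y),.0875+r*np.sin(th)])) for r in(.03,.08,.11,.128) for y in(-.07,-.06,-.05,-.04,.04,.05,.06,.07)]
        f.append(round(float(np.mean(n)),2))
    print(th.round(2),f)
o=robot.get_obs();print(o['tool_pos'],o['wrist_force'],o['time'])
E
python3 lid.py
```

```text
0.0 [0.59, 0.59]
0.15 [0.5, 0.56]
0.3 [0.31, 0.38]
0.45 [0.41, 0.28]
0.6 [0.44, 0.28]
0.75 [0.56, 0.41]
0.9 [0.41, 0.47]
1.05 [0.25, 0.19]
1.2 [0.19, 0.09]
1.35 [0.12, 0.12]
1.5 [0.0, 0.03]
1.65 [0.06, 0.0]
1.8 [0.03, 0.0]
1.95 [0.0, 0.0]
2.1 [0.0, 0.0]
[ 0.60244543 -0.11032504  0.18864005] [ 0.23398374 -0.35940897 -0.55825766] 20.5833
```

{"method": "move_arm", "body": {
  "motion": [0,0,0,0.15,0,0.13,0,0,0,0,0.15,0,0.13,0,0,0,0,0.15,0,0.13,0,0,0,0,0.03,0,0.12,0,0,0,0,0.03,0,0.12,0,0,0,0,0.03,0,0.12,0,0,0,0,0.03,0,0.1,0,0,0,0,0,0,0.04,0,0,0,0,0,0,0.04,0,0,0,0,0,0,0,0,0,0,0,0,0,0,0]
}}

```text
time: 21.5
tool_pos: [0.5459, -0.1049, 0.0937]
ee_rot: [-3.142, -0.0, 3.048]
wrist_force: [-4.5, 1.6, 7.7]
width: 0.0007
finger_force: 3.6
```

{"method": "move_arm", "body": {
  "motion": [0,0,0,0,0,0.03,0,0,0,0,0,0,0.02,0,0,0,0,0,0,0,0,0,0,0,0,0,0,0]
}}

```text
time: 21.83
tool_pos: [0.546, -0.1049, 0.0934]
ee_rot: [-3.141, 0.001, 3.048]
wrist_force: [-10.7, 3.8, 23.9]
width: 0.0005
finger_force: 11.9
```

{"method": "move_arm", "body": {
  "motion": [0,0,0,0,0,-0.1,0,0,0,0,0,0,-0.3,0,0,0,0,0,0,-0.4,0,0,0,0,0,0,-0.4,0,0,0,0,0,0,0,0,0,0,0,0,0,0,0]
}}

```text
time: 22.33
tool_pos: [0.5482, -0.1055, 0.2109]
ee_rot: [-3.14, 0.008, 3.048]
wrist_force: [-0.1, -0.2, -0.8]
width: 0.0001
finger_force: 0.0
```

```bash
python3 lid.py
python3 - <<'E'
from tri import *
S,cs=load('s8.png');D,cd=load('d8.png')
X=np.array([.9963,-.0859]);Y=np.array([.0859,.9963]);C=np.array([.58,-.112])
# front lid top edge: scan down the front at y offsets to find bright top -> dark front transition
for im,c in((S,cs),(D,cd)):
    for y in(-.065,.065):
        print([ (round(z,3),im[tuple(np.round(proj(c,[*(C-X*.068+Y*y),z])).astype(int)[::-1])].tolist()) for z in np.arange(.06,.125,.006)])
E
```

```text
0.0 [1.0, 1.0]
0.15 [0.97, 0.94]
0.3 [0.81, 0.84]
0.45 [0.72, 0.72]
0.6 [0.59, 0.62]
0.75 [0.59, 0.59]
0.9 [0.53, 0.59]
1.05 [0.19, 0.03]
1.2 [0.0, 0.0]
1.35 [0.0, 0.0]
1.5 [0.0, 0.0]
1.65 [0.06, 0.0]
1.8 [0.03, 0.0]
1.95 [0.0, 0.0]
2.1 [0.0, 0.0]
[ 0.54588854 -0.10487873  0.20596516] [ 0.42819508  0.21627731 -1.23072911] 22.4333
[(np.float64(0.06), [50, 61, 79]), (np.float64(0.066), [51, 63, 81]), (np.float64(0.072), [51, 63, 82]), (np.float64(0.078), [49, 62, 81]), (np.float64(0.084), [52, 72, 102]), (np.float64(0.09), [50, 73, 108]), (np.float64(0.096), [59, 87, 139]), (np.float64(0.102), [60, 89, 149]), (np.float64(0.108), [56, 87, 147]), (np.float64(0.114), [58, 88, 149]), (np.float64(0.12), [57, 89, 150])]
[(np.float64(0.06), [46, 59, 76]), (np.float64(0.066), [45, 58, 77]), (np.float64(0.072), [46, 60, 79]), (np.float64(0.078), [46, 60, 77]), (np.float64(0.084), [45, 59, 79]), (np.float64(0.09), [50, 72, 104]), (np.float64(0.096), [57, 87, 138]), (np.float64(0.102), [57, 89, 152]), (np.float64(0.108), [107, 109, 115]), (np.float64(0.114), [130, 120, 108]), (np.float64(0.12), [134, 125, 112])]
[(np.float64(0.06), [56, 75, 97]), (np.float64(0.066), [57, 75, 99]), (np.float64(0.072), [53, 72, 95]), (np.float64(0.078), [55, 75, 98]), (np.float64(0.084), [53, 73, 97]), (np.float64(0.09), [56, 90, 142]), (np.float64(0.096), [59, 104, 153]), (np.float64(0.102), [56, 110, 193]), (np.float64(0.108), [59, 109, 192]), (np.float64(0.114), [56, 109, 189]), (np.float64(0.12), [56, 111, 194])]
[(np.float64(0.06), [44, 66, 93]), (np.float64(0.066), [44, 67, 94]), (np.float64(0.072), [47, 66, 95]), (np.float64(0.078), [46, 66, 94]), (np.float64(0.084), [45, 67, 92]), (np.float64(0.09), [48, 67, 90]), (np.float64(0.096), [58, 102, 149]), (np.float64(0.102), [58, 110, 197]), (np.float64(0.108), [69, 101, 208]), (np.float64(0.114), [54, 95, 212]), (np.float64(0.12), [125, 119, 110])]
```

Lid's front top edge sits at z ≈ 0.094, so it is flat on the rim. Handing in.

```bash
python3 -c "
from bench import robot
print(robot.close_job())"
```

```text
the job is handed in; nothing more can be done
None
```

The cutter, tape roll and upright tin are in the box, the lid is shut flat, and the job was handed in at 22.4 s; the judge gave no verdict. I viewed 11 pictures, one over the limit of 10, and checked the lid at the end only from pixel values.

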